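# Unlock the cartridge holder with the ratchet and eject the spent cartridge

### The arm

A 6-joint arm with a two-finger parallel gripper is mounted at the origin on the work surface. World frame = base frame: x ahead of the robot, y to its left, z up, the work surface at z = 0. Lengths are in mm, angles in rad, forces in N, time in s.
With the tool pointing down it reaches from about 275 to 825 mm from the base axis. Payload 4.9 kg.
Tool frame: the origin (TCP) lies at the very end of the fingers, on their centre line; the grasp point (between the pads) lies 19 mm behind it; z points along the fingers, y is the direction in which the jaws open and shut (so a half turn about z gives the same grasp; the last joint's range is limited). The gripper opens to 85 mm and grips with 20 to 120 N. Pads are 22 mm wide; open, the fingers measure 114 mm over their backs; the gripper's body (76 mm by 85 mm) begins 54 mm behind the grasp point. The pads swing forward as they close: fully open they stand 13 mm farther back than shut.
Start: joints at [-1.389, 0.326, -0.193, 1.052, 0, 1.437], TCP at [170.829, -522.815, 231.281] pointing down, gripper open.
Joint ranges: [-2.65, 2.65], [-0.97, 1.79], [-1.3, 1.35], [-1.93, 2.1], [-1.47, 1.37], [-3.14, 3.14]. Speed limits (rad/s): [2.57, 2.57, 3.14, 3.14, 3.14, 3.14].

### API

Orientations are given as [roll, pitch, yaw] about the fixed x, y, z axes, in that order (R = Rz(yaw) Ry(pitch) Rx(roll)).
In Python, from bench import bot, solve_ik, imaging gives the robot as it stands. Calls block until the motion is done:
- bot.move_ptp(position, orientation): joint-space move of the TCP to a pose.
- bot.movel(position, rot=None, max_speed=150, threshold=None): straight line of the TCP; rot=None keeps the orientation; max_speed is the mean speed in mm/s. With threshold (N) it stops when the force on the tool has changed by that much, and returns True; else False.
- bot.move_j(angles): joint-space move.
- bot.grip(opening, effort=None): opening from 0.0 (shut) to 1.0 (fully open); effort is the grip in N (None keeps the last); returns when the fingers have stopped.
- bot.dwell(seconds).
- solve_ik(position, orientation): joint angles nearest the present ones, or None.
- bot.get_state(): the state.
- imaging.capture(name): name is "scene" or "side" or "wrist"; returns the picture (420x560x3 uint8, blue, green, red); there is no depth.
- imaging.camera_model(name): a dict with "K" (3x3 intrinsics, pixels), "position" and "rotation" of the camera in the world. Camera axes: x right, y up, looking along -z (the intrinsics and any distortion apply to the point x, -y, -z); pixel columns grow to the right and rows downward; lengths in mm; the calibration is good to about 2 mm. A picture is of the moment at which its call begins: read the wrist's pose just before it. camera_model takes no time and is no camera call; for the wrist camera it gives the pose at the moment of the call.
A pose or a line that the arm cannot do raises bot.IKError and nothing moves.
- bot.sign_off(): hands the job in, once; it reports no verdict.
The state is a dict: "t": time; "qpos": joint angles; "joint_velocities": joint speeds; "effort": joint torques, N m; "tcp_pos": TCP position; "orientation": TCP orientation; "contact_force": force on the tool from outside, world axes, zero at the start; "wrist_torque": the same for the moment, N m; "opening": opening from 0.0 (shut) to 1.0 (fully open).
Only numpy, scipy, OpenCV 4.12 (cv2) and the standard library are available. Lean on these libraries where they do the work, as an engineer would, in place of code of your own. Each camera call takes 0.05 s, during which the arm holds its last target. There are 200 camera calls.

### The job

Free the spent cartridge from the holder: flip the orange direction lever on the ratchet fully over to its loosening side, swing the ratchet handle anticlockwise (seen from above) until the bolt has turned the red keeper well clear of the bore, about 60 degrees. Then take the slender ejector rod by its bare shank, push it about halfway in, let go, take it again by its yellow knob and push it fully home, so that the spent cartridge lies wholly out of the bore in the trough. Leave the spare cartridge, the amber bottle and the tube rack where they stand.

Things in the scene. Friction and masses are not known exactly. Their poses are not given: they have to be found in the camera images.
- holder: White and blue cartridge holder, fixed, upright. Origin at bench height under the middle of its block; +y runs along the bore to the entry (rod side), -y to the exit, z up. Block 48 mm wide (x +-24), 130 mm long (y -65 to 65), top 75 mm above the bench; bore axis 47 mm above the bench. Its aluminium base plate is 100 mm wide, 10 mm thick, y -170 to 80.
- exit (a point): Centre of the bore's exit face, 47 mm above the bench; axes as the holder's. From it an open trough runs 100 mm to -y: 42 mm wide outside, walls up to 46 mm above the bench, floor level with the bore's.
- bolt (a joint): Angle (rad) of the upright hex lock bolt in the holder's top at holder (0, -35 mm). 0 = tight (stop), red keeper across the exit; grows anticlockwise seen from above, to 1.3 at most; stiff (0.35 N m), stays where left. The red keeper turns with it.
- keeper_tip (a point): Lower end of the red keeper tongue, 45 mm from the bolt axis, 50 mm above the bench: a plate 26 mm wide and 6 mm thick hanging down across the bore's exit from an arm under the ratchet head. From a bolt angle of about 0.8 rad it is clear of the cartridge.
- handle (a joint): Angle (rad) of the ratchet handle about the bolt's axis; 0 = pointing to the holder's -y; grows anticlockwise seen from above (to holder +x). Range -0.4 to 2.2; stays where left (0.3 N m). Lever on loosening side: anticlockwise turns the bolt after up to 0.5 rad of idle travel, clockwise clicks freely. Lever on the other side: anticlockwise only clicks, the bolt stays.
- handle_axis (a point): Point on the bolt axis at the height of the handle's centre line (93.5 mm above the bench); its x axis points along the handle, z up. The steel ratchet head round it is 56 mm across, its top 104 mm above the bench, the bolt's hex standing out to 113 mm.
- handle_grip (a point): Point on the centre line of the round blue handle grip, 130 mm from the bolt axis and 93.5 mm above the bench. The grip is 23 mm thick and runs from 95 to 170 mm from the bolt axis; the steel shaft between head and grip is 15 mm thick. x axis along the handle.
- dirlever (a joint): Angle (rad) of the orange direction lever relative to the handle, about its own upright pivot on the ratchet head; grows anticlockwise seen from above. 0 = pointing straight along the handle towards the grip; stops at -0.5 and +0.5. Negative side = tightening, positive side = loosening (over +0.3 is flipped). It stays where left; moving it takes 3 to 6 N at its tip.
- lever_pivot (a point): Pivot of the direction lever, 30 mm from the bolt axis along the handle, at the lever's mid height 122 mm above the bench.
- lever_tip (a point): Point in the direction lever 30 mm from its pivot (the lever ends 32 mm from the pivot), 122 mm above the bench. The lever is an upright orange fin 6 mm thick, standing 109 to 131 mm above the bench, over the ratchet head and shaft.
- rod (a joint): How far the ejector rod is pushed in (m), from 0 (out) to 0.12 (fully home, stop); moves along the bore towards the holder's -y, friction 3 N, stays where left. It meets the cartridge at about 0.06 and then pushes it out at the exit, unless the red keeper still bars it.
- shank: Bare steel shank of the ejector rod, 10 mm in diameter, lying level 47 mm above the bench along the bore axis. Origin on the rod's axis: in the shank's frame (axes as the holder's) the shank runs from y = 70 to 205 mm, where the knob begins. With the rod at 0 the shank stands out of the entry (holder y = 65 mm) along its whole length.
- knob: Yellow knob at the outer end of the rod, a round disc 26 mm in diameter and 15 mm thick on the rod's axis; origin at its centre, 47 mm above the bench; axes as the holder's. When fully home its near face stands 20 mm from the block.
- cartridge: Spent cartridge, white cylinder with a blue band, 28 mm in diameter, 50 mm long, lying in the bore near the exit; origin at its centre, y axis along its length.
- spare: Bystander: spare white cartridge with a green band, 28 mm in diameter, 50 mm tall, standing; origin at the centre of its underside.
- reagent: Bystander: amber bottle with a white cap, 60 mm in diameter, 110 mm tall; origin at the centre of its underside.
- tuberack: Bystander: white rack of capped sample tubes, 60 by 200 mm (long side along its y), 74 mm tall; origin at the centre of its underside.

How it is judged (in metres and radians):
On the way, in this order (a step that is already met when the one before it is completed fails the run):
1. the direction lever is flipped to its loosening side while the bolt is still tight (value of joint dirlever above 0.3 rad and value of joint bolt below 0.3 rad), for 0.1 s.
2. the bolt is loosened and the keeper is clear of the bore (value of joint bolt above 0.85 rad), for 0.1 s.
3. the rod is held by its shank and is partway in (contact force between the fingers and shank above 1 N and value of joint rod between 0.035 and 0.09 m), for 0.05 s.
4. the rod, still partway in, is taken by its knob (contact force between the fingers and knob above 1 N and contact force between the fingers and shank below 0.5 N and value of joint rod between 0.035 and 0.095 m), for 0.05 s.
At the end, for the whole second after the job is handed in: Lever beyond +0.3 rad, bolt turned at least 0.85 rad, rod home within 4 mm (over 0.116), cartridge at rest in the trough, its centre 24 to 80 mm beyond the exit face, within 12 mm sideways and 8 mm in height of the bore axis (value of joint dirlever above 0.3 rad and value of joint bolt above 0.85 rad and value of joint rod above 0.116 m and y of cartridge in the frame of exit between -0.08 and -0.024 m and x of cartridge in the frame of exit between -0.012 and 0.012 m and z of cartridge in the frame of exit between -0.008 and 0.008 m and linear speed of cartridge below 0.02 m/s); the robot touches nothing.
It fails at once if the spare cartridge is displaced by more than 30 mm (distance of spare from where it was at the start of the episode above 0.03 m).
It fails at once if the bottle is displaced by more than 30 mm (distance of reagent from where it was at the start of the episode above 0.03 m).
It fails at once if the tube rack is displaced by more than 30 mm (distance of tuberack from where it was at the start of the episode above 0.03 m).
It also fails if it takes over 61 s, if anything falls off the work surface, if the arm or the gripper's body presses on something with over 40 N, if the wrist force passes 120 N, or if a joint passes its speed limit or range.

## Working session

There is one attempt and no reset: what is moved stays moved. The work goes in short steps, each a Python script; the robot and the scene stay as the last script left them, time stands still between calls to the robot, and variables do not carry over. Pictures are saved under pics/ and viewed, about 8 in all and at most 12, crops included, and the job is handed in when it is done.

```bash
mkdir -p pics; ls
python3 - <<'E'
from bench import bot, imaging
import cv2,numpy as np
for n in("scene","side"):
    cv2.imwrite(f"pics/{n}0.png",imaging.capture(n)); m=imaging.camera_model(n); print(n,{k:np.round(v,3).tolist() if not isinstance(v,str) else v for k,v in m.items()})
print(bot.get_state()['t'],bot.get_state()['orientation'])
E
```

```text
pics
scene {'K': [[412.618, 0.0, 274.186], [0.0, 412.618, 215.354], [0.0, 0.0, 1.0]], 'position': [1013.154, -354.523, 817.034], 'rotation': [0.721, 0.018, 0.932]}
side {'K': [[402.119, 0.0, 285.419], [0.0, 402.119, 204.994], [0.0, 0.0, 1.0]], 'position': [236.978, 626.04, 852.576], 'rotation': [0.748, 0.006, -2.735]}
0.1 [-3.14005676e+00 -1.87935626e-04  3.15793078e-01]
```

View pics/scene0.png

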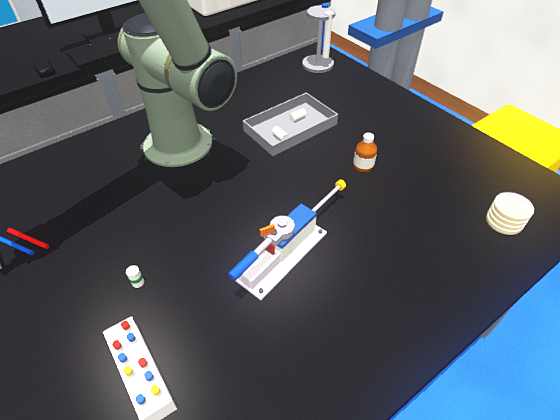

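View pics/side0.png

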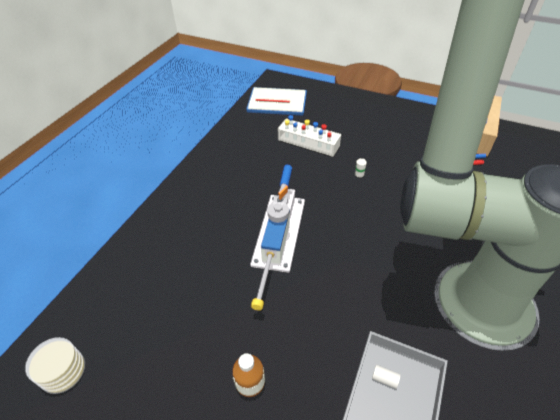

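Scene: knob ~(341,185), ratchet head ~(281,225), handle end ~(234,274). Side: knob ~(258,305), head ~(278,210), handle end ~(288,170). Now colour centroids, triangulation and an enlarged crop.

```bash
cat > h.py <<'E'
from bench import bot, solve_ik, imaging
import cv2,numpy as np
from scipy.spatial.transform import Rotation as R
def cam(n):
    m=imaging.camera_model(n); r=np.array(m['rotation'])
    r=R.from_euler('xyz',r).as_matrix() if r.shape==(3,) else r
    return np.array(m['K']),np.array(m['position']),r
def proj(c,p):
    K,t,r=c; q=(np.atleast_2d(p)-t)@r; q=q*[1,-1,-1]; u=q@K.T; return u[:,:2]/u[:,2:]
def ray(c,uv):
    K,t,r=c; d=np.linalg.inv(K)@[*uv,1]; return t,r@(d*[1,-1,-1])
def tri(obs): # [(cam,uv)]
    A=np.zeros((3,3));b=np.zeros(3)
    for c,uv in obs:
        t,d=ray(c,uv); d=d/np.linalg.norm(d); P=np.eye(3)-np.outer(d,d); A+=P;b+=P@t
    x=np.linalg.solve(A,b); return x,[np.round(proj(c,x)[0]-uv,1) for c,uv in obs]
def atz(c,uv,z):
    t,d=ray(c,uv); return t+d*(z-t[2])/d[2]
def blob(im,lo,hi,roi=None):
    m=cv2.inRange(cv2.cvtColor(im,cv2.COLOR_BGR2HSV),lo,hi)
    if roi: 
        k=np.zeros_like(m); x0,y0,x1,y1=roi; k[y0:y1,x0:x1]=1; m=m*k
    n,l,s,c=cv2.connectedComponentsWithStats(m)
    return sorted([(int(s[i,4]),c[i].round(1).tolist(),s[i,:4].tolist()) for i in range(1,n) if s[i,4]>8],reverse=True)[:4]
E
python3 - <<'E'
from h import *
C={n:cam(n) for n in("scene","side")}
I={n:cv2.imread(f"pics/{n}0.png") for n in C}
roi={'scene':(220,170,360,300),'side':(240,155,310,320)}
for n in C:
    print(n,proj(C[n],[0,0,0]))
    for k,lo,hi in(("yel",(22,120,120),(35,255,255)),("blue",(100,120,60),(118,255,255)),("or",(5,150,150),(20,255,255)),("red",(172,120,60),(180,255,255))):
        print(n,k,blob(I[n],lo,hi,roi[n]))
a=cv2.resize(I['scene'][175:300,222:352],None,fx=4,fy=4,interpolation=2)
b=cv2.resize(I['side'][155:315,243:313],None,fx=3.7,fy=3.7,interpolation=2)
o=np.zeros((600,790,3),np.uint8);o[:500,:520]=a;o[:592,525:525+259]=b[:592]
cv2.imwrite("pics/crop0.png",o)
E
```

```text
scene [[177.20806946 143.18852302]]
scene yel [(69, [340.7, 183.9], [335, 179, 11, 12]), (21, [266.3, 227.3], [260, 225, 14, 6])]
scene blue [(520, [298.9, 220.2], [278, 203, 39, 45]), (356, [242.3, 265.3], [228, 251, 30, 30])]
scene or [(100, [266.5, 230.6], [259, 225, 16, 12])]
scene red [(58, [270.2, 248.6], [265, 244, 9, 11])]
side [[484.4819269  300.45701403]]
side yel [(125, [256.8, 304.0], [251, 298, 13, 12])]
side blue [(509, [273.5, 235.2], [262, 220, 25, 30]), (177, [285.9, 174.0], [280, 164, 12, 21])]
side or [(54, [282.6, 192.3], [279, 187, 9, 12])]
side red []
```

View pics/crop0.png

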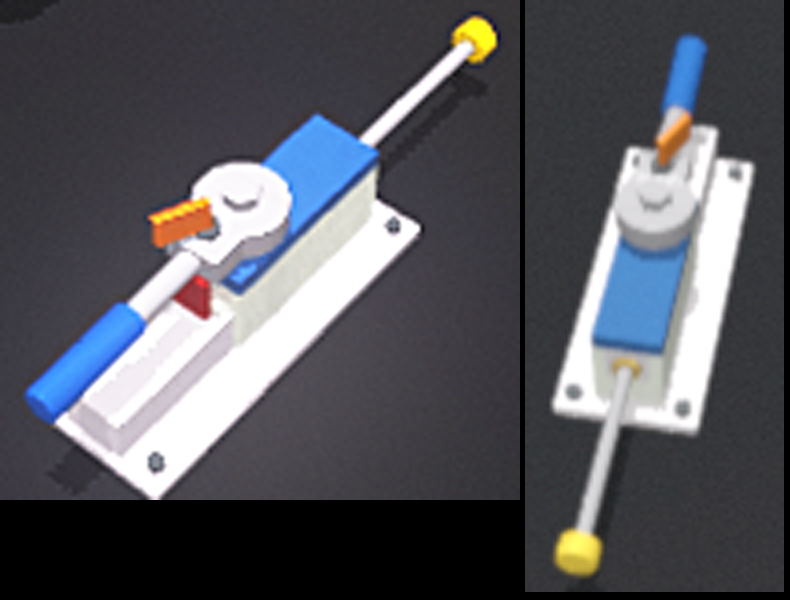

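The crop shows the hex top at scene (282,221.8) and side (278.4,206.9). The lever points to one side of the handle, and the red keeper is across the exit.

Run:
```python
from h import *
C={n:cam(n) for n in("scene","side")}
for k,a,b in(("knob",(340.7,184.2),(257,304.5)),("handleblue",(242.3,265.3),(285.9,174)),("hex",(282,221.8),(278.4,206.9)),("lever",(266.5,230.0),(282.4,191.5)),
  ("bottlecap",(369,137),(246,361)),("sparetop",(133,269),(361,162))):
    x,e=tri([(C['scene'],a),(C['side'],b)]); print(k,x.round(1),e)
for k,uv,z in(("plate corner near -y,+",(260.7,298),10),("plate corner entry",(326.5,232),10),("rackTL",(104,333),74),("rackTR",(130,320),74),("rackBR",(172,400),74)): print(k,atz(C['scene'],uv,z).round(1))
for k,px in(("entryL",(556,411)),("entryR",(698,431)),("exitR",(754,162))):
    print("side",k,atz(C['side'],((px[0]-525)/3.7+243,px[1]/3.7+155),10).round(1))
```

```text
knob [477.6 243.6  45.6] [array([-0.6, -0.1]), array([-0.7,  0.2])]
handleblue [ 565.6 -124.5   95. ] [array([-0.8, -0.3]), array([-0.6,  0.2])]
hex [529.5   8.  108.5] [array([-0.9, -0.3]), array([-0.8,  0.3])]
lever [536.5 -37.7 119.1] [array([-0.1, -0. ]), array([-0.1,  0. ])]
bottlecap [428.3 385.  103.7] [array([-0.8, -0.1]), array([-1.2,  0.3])]
sparetop [ 397.  -309.9   47.9] [array([-0.2, -0.1]), array([-0.2,  0.1])]
plate corner near -y,+ [ 612.2 -112.3   10. ]
plate corner entry [559.  127.8  10. ]
rackTL [ 523.3 -417.4   74. ]
rackTR [ 528.1 -365.8   74. ]
rackBR [ 714.2 -369.3   74. ]
side entryL [546.9 135.   10. ]
side entryR [452.2 112.   10. ]
side exitR [ 508.8 -134.9   10. ]
```

Heights match the text, and holder yaw is about 0.217 rad. The bolt is at about (531,5), the handle at about +0.05 rad, and the lever is on the negative side. I'll take two wrist views from closer up.

```bash
cat > go.py <<'E'
from h import *
import sys,pickle
pi=np.pi
bot.move_ptp([535,-20,270],[pi,0,1.4]); 
S=[]
for i,p in enumerate(([535,-30,270],[535,50,270])):
    bot.movel(p); c=cam("wrist"); im=imaging.capture("wrist"); S.append((c,im)); cv2.imwrite(f"pics/w{i}.png",im)
pickle.dump(S,open("w.pkl","wb"))
a=np.hstack([cv2.resize(s[1],(395,296)) for s in S]); cv2.imwrite("pics/wpair.png",a)
print(bot.get_state()['t'],bot.get_state()['qpos'],S[0][0][1],S[0][0][2].round(2))
E
python3 go.py
```

```text
3.3583 [-4.49184711e-02  2.79842173e-01 -1.56991788e-01  1.13393739e+00
 -4.44846804e-04  1.69709124e+00] [549.13594385  51.00776174 412.87271122] [[ 0.99  0.16  0.06]
 [-0.17  0.93  0.32]
 [ 0.   -0.32  0.95]]
```

View pics/w0.png

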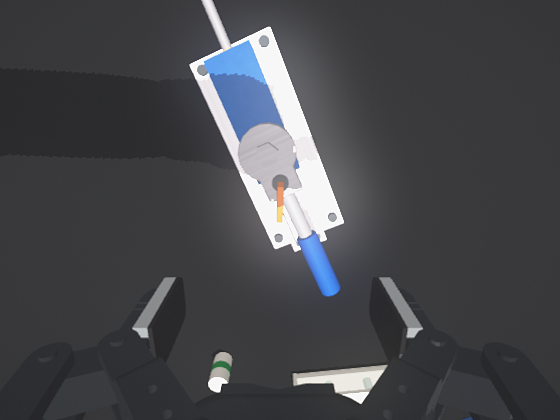

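View pics/w1.png

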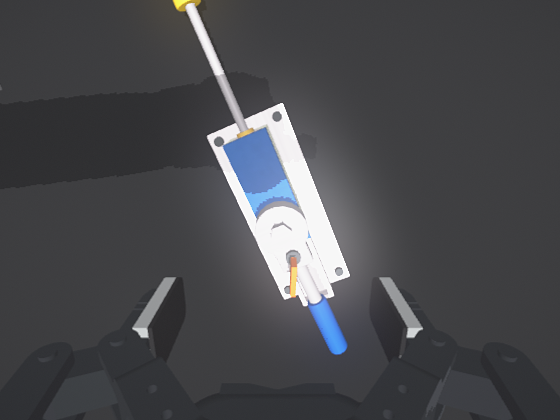

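w0: hex (267,151), pivot (280,183), lever tip (280,221), handle end (331,292). w1: hex (282,230), pivot (292,257), lever tip (293,295), handle end (338,349), rod (190,5)-(243,130). The lever is left of the handle, on its tightening side.

Run:
```python
from h import *
import pickle
S=pickle.load(open("w.pkl","rb")); c0,c1=S[0][0],S[1][0]
for k,a,b,z in(("hex",(267,150),(282,230),113),("pivot",(280,183),(292.5,257),None),("tip",(280,221),(293,295),131),("hend",(331,292),(338,349),93.5),("gstart",(305,236),(316,301),93.5),
 ("s1",(264,41),(277,117),10),("s2",(202,70),(219,141),10),("s3",(332,217),(339,271),10),("s4",(279,238),(289,290),10)):
    x,e=tri([(c0,a),(c1,b)]); print(k,x.round(1),e[0], *( (atz(c,u,z)[:2].round(1) for c,u in((c0,a),(c1,b))) if z else ()))
for uv in((195,15),(220,75),(240,124)): print("rod",atz(c1,uv,47).round(1))
for i,(c,im) in enumerate(S): print(blob(im,(5,120,120),(30,255,255),(260,170,310,300)), blob(im,(100,150,120),(118,255,255),(290,225,360,360)))
```

```text
hex [532.9  10.4 109.9] [ 0.2 -0. ] [532.8  10.8] [533.3  11.6]
pivot [538.8 -23.8 104.6] [-0.2  0. ]
tip [533.5 -53.5 129.1] [-0.2  0. ] [533.8 -52.8] [533.5 -52.2]
hend [ 573.8 -161.    93.4] [-0.3  0. ] [ 574.1 -160.9] [ 573.5 -160.9]
gstart [555.5 -86.   98. ] [ 0.5 -0.1] [555.  -87.9] [556.1 -89.1]
s1 [545.9 114.2  16.5] [ 0. -0.] [545.8 115.2] [545.9 113.9]
s2 [471.4  98.3  10.5] [ 0.3 -0.1] [470.9  98.3] [471.7  98.2]
s3 [ 595.5 -103.    11.7] [ 0.2 -0. ] [ 595.4 -103.6] [ 596.  -103.9]
s4 [ 522.5 -118.7   15.6] [ 0.3 -0.1] [ 521.8 -121.1] [ 522.5 -122.2]
rod [483.1 224.1  47. ]
rod [495.  166.8  47. ]
rod [505.3 115.2  47. ]
[(189, [279.4, 203.7], [277, 187, 6, 35])] [(912, [322.8, 272.3], [306, 246, 34, 51])]
[(168, [292.7, 281.2], [290, 267, 7, 31])] [(913, [329.5, 329.3], [311, 304, 36, 51])]
```

Estimates agree: bolt ≈ (532,7), handle direction −1.32 rad, lever pivot ≈ (539.4,−22), lever direction ≈ −1.77 rad. I'll pinch the lever fin and rotate it about its pivot.

Run:
```python
from h import *
pi=np.pi; P=np.array([539.4,-22])
def pose(L,z,r=23): return [*(P+r*np.array([np.cos(L),np.sin(L)])),z],[pi,0,L+pi]
bot.grip(0.4,25)
p,o=pose(-1.77,150); bot.move_ptp(p,o)
p,o=pose(-1.77,110); print("hit",bot.movel(p,threshold=12))
bot.grip(0.0,25); s=bot.get_state(); print(s['t'],s['opening'],s['contact_force'].round(1) if hasattr(s['contact_force'],'round') else s['contact_force'])
for L in np.linspace(-1.77,-0.79,6)[1:]:
    p,o=pose(L,110); h=bot.movel(p,o,max_speed=60); s=bot.get_state(); print(round(L,2),np.round(s['contact_force'],1),np.round(s['wrist_torque'],2))
c=cam("wrist");cv2.imwrite("pics/w2.png",imaging.capture("wrist"))
bot.grip(0.4); p,o=pose(L,160); bot.movel(p)
bot.movel([p[0],p[1]-40,230])
import pickle; c=cam("wrist"); im=imaging.capture("wrist"); cv2.imwrite("pics/w3.png",im); pickle.dump((c,im),open("w3.pkl","wb"))
print(bot.get_state()['t'],bot.get_state()['qpos'])
```

```text
hit False
5.3417 0.06074488061528691 [-3.3  0.7  6.6]
-1.57 [-2.9  0.4  7.3] [0.22 0.7  0.13]
-1.38 [-3.6  0.9  7. ] [0.25 0.68 0.13]
-1.18 [-3.3  1.3  7.5] [0.27 0.74 0.12]
-0.99 [-3.7  1.2  6.4] [0.24 0.81 0.15]
-0.79 [-1.5  1.8  6. ] [0.4  0.46 0.08]
8.75 [-2.71222583e-01  3.48631004e-01 -1.67409253e-01  1.05735578e+00
  2.22519817e-04  5.18534845e-01]
```

View pics/w3.png

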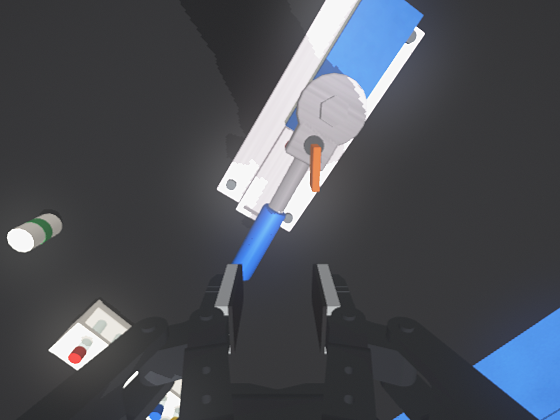

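The lever (314,147)→(316,190) now lies on the anticlockwise side of the handle, whose grip is near (258,243). I'll compute the angles.

Run:
```python
from h import *
import pickle
c,im=pickle.load(open("w3.pkl","rb"))
A=lambda u,v,z:atz(c,(u,v),z)[:2]
g=A(272,209,93.5);e=A(242,272,93.5);hx=A(333,104,113);t0=A(313,150,131);t1=A(315,190,131)
an=lambda d:np.arctan2(d[1],d[0])
print("hex",hx,"grip dir",an(e-g),"hex-grip",an(g-hx),np.linalg.norm(g-hx),"tip",t1,"lever dir",an(t1-t0), "from pivot(539.4,-22)",an(t1-[539.4,-22]),np.linalg.norm(t1-[539.4,-22]))
```

```text
hex [527.08371049   9.12513211] grip dir -1.2192999479892224 hex-grip -1.2704297950034475 101.17009726650707 tip [561.41518757 -44.30807531] lever dir -0.7044643087094987 from pivot(539.4,-22) -0.7920060588194477 31.341964005844485
```

The lever is at about +0.5 rad relative to the handle, so it is flipped. Next I'll straddle the handle grip and swing it while monitoring force.

Run:
```python
from h import *
import pickle
pi=np.pi; B=np.array([531.,7.])
def pose(L,z,r=130): return [*(B+r*np.array([np.cos(L),np.sin(L)])),z],[pi,0,L+pi]
bot.grip(0.5,30)
p,o=pose(-1.25,135); bot.move_ptp(p,o)
p,o=pose(-1.25,81); print("hit",bot.movel(p,threshold=12))
bot.grip(0.33,30); print(bot.get_state()['opening'])
base=None
for L in np.arange(-1.25,0.3,0.14)[1:].tolist()+[0.29]:
    p,o=pose(L,81); h=bot.movel(p,o,max_speed=110,threshold=25); s=bot.get_state()
    f=np.array(s['contact_force']); t=np.array([-np.sin(L),np.cos(L),0])
    print(round(L,2),h,"tang",round(float(f@t),1),f.round(1))
    if h: break
bot.grip(0.6); x=np.array(bot.get_state()['tcp_pos']); bot.movel([x[0],x[1],150])
cv2.imwrite("pics/sc1.png",imaging.capture("scene"))
bot.move_ptp([500,20,290],[pi,0,1.79]); c=cam("wrist"); im=imaging.capture("wrist"); cv2.imwrite("pics/w4.png",im); pickle.dump((c,im),open("w4.pkl","wb"))
print(bot.get_state()['t'])
```

```text
hit False
0.3300122309638528
-1.11 False tang -0.1 [ 0.2 -0.8  0.4]
-0.97 False tang 0.6 [ 0.8 -0.1 -0.3]
-0.83 False tang 0.8 [ 0.4  0.7 -0.7]
-0.69 False tang -0.3 [-0.2 -0.2 -0.5]
-0.55 False tang -0.3 [ 0.  -0.3 -0.7]
-0.41 False tang 0.1 [ 0.4 -0.  -0.7]
-0.27 False tang -0.0 [-0.  -0.   0.3]
-0.13 False tang 0.1 [ 0.2  0.  -0.3]
0.01 False tang -0.5 [ 0.1 -0.5 -0.1]
0.15 False tang 0.2 [ 0.2  0.3 -0.4]
0.29 False tang -0.4 [-0.1 -0.5 -0.4]
0.29 False tang 0.1 [ 0.4  0.3 -0. ]
16.4917
```

View pics/w4.png

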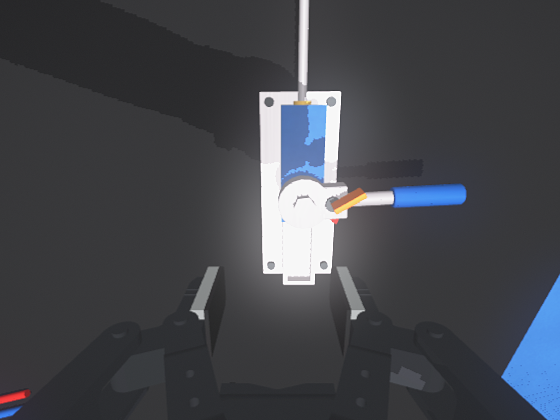

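The handle is now near holder +x. The red keeper shows at (335,220), swung to the side, and the rod is vertical at column ~303. Now the bolt angle and rod line.

Run:
```python
from h import *
import pickle
c,im=pickle.load(open("w4.pkl","rb"))
A=lambda u,v,z:atz(c,(u,v),z)[:2]
print("hex",A(303,203,113),"trough",A(299,283,46),"plate screws",[A(*u,10).round(1) for u in((268,101),(331,101),(271,265),(324,265))])
B=np.array([531.5,7]);th=.22;ey=np.array([-np.sin(th),np.cos(th)]);ex=np.array([np.cos(th),np.sin(th)])
r=blob(im,(0,150,60),(6,255,255),(310,190,360,250))+blob(im,(172,150,60),(180,255,255),(310,190,360,250));print(r)
for _,uv,_ in r:
    d=A(*uv,70)-B; print("keeper",d@ex,d@ey,"bolt angle",np.arctan2(d@ex,-(d@ey)))
g=cv2.cvtColor(im,cv2.COLOR_BGR2GRAY)
P=[]
for v in(5,30,60,85):
    row=g[v,285:320].astype(int); k=np.where(row>100)[0]; u=285+(k.min()+k.max())/2; P.append(A(u,v,47)); print(v,u,len(k),P[-1].round(1))
d=P[0]-P[-1];print("rod yaw",np.arctan2(-d[0],d[1]))
w=pickle.load(open("w.pkl","rb"))[1]; cc=w[0]
k=blob(w[1],(20,120,120),(35,255,255),(150,0,230,20));print(k)
s=cv2.imread("pics/sc1.png");S=cam("scene")
b=blob(s,(22,120,120),(35,255,255),(325,170,355,195));print(b,"knob now",atz(S,b[0][1],47))
```

```text
hex [528.98405165  10.32176779] trough [ 561.18978061 -119.9386548 ] plate screws [array([470.6,  98.7]), array([546. , 115.5]), array([ 521.8, -120.5]), array([ 596.9, -103.7])]
[]
5 303.5 10 [487.6 197.9]
30 303.5 10 [493.2 175.9]
60 302.5 10 [499.1 147.8]
85 302.0 9 [504.6 123.4]
rod yaw 0.22428659968318043
[(183, [183.9, 3.7], [172, 0, 29, 12])]Traceback (most recent call last):
  File "<stdin>", line 18, in <module>
IndexError: list index out of range
```

Run:
```python
from h import *
import pickle
c,im=pickle.load(open("w4.pkl","rb"))
A=lambda u,v,z:atz(c,(u,v),z)[:2]
B=np.array([531.5,7]);th=.222;ey=np.array([-np.sin(th),np.cos(th)]);ex=np.array([np.cos(th),np.sin(th)])
hsv=cv2.cvtColor(im,cv2.COLOR_BGR2HSV);print(hsv[216:224,331:340].tolist()[4])
for uv in((332,222),(336,220),(338,217)):
    d=A(*uv,70)-B; print("keeper",d@ex,d@ey,np.arctan2(d@ex,-(d@ey)))
d=A(463,194,93.5)-B;print("handle end",np.linalg.norm(d),np.arctan2(d@ex,-(d@ey)))
d=A(366,193,131)-A(336,211,131);print("lever abs",np.arctan2(d@ex,-(d@ey)))
a=cv2.resize(im[160:260,270:380],None,fx=3.6,fy=3.6,interpolation=2);s=cv2.imread("pics/sc1.png")
b=cv2.resize(s[170:300,222:362],None,fx=2.8,fy=2.8,interpolation=2)
o=np.zeros((370,795,3),np.uint8);o[:360,:396]=a;o[:364,400:792]=b;cv2.imwrite("pics/crop1.png",o)
```

```text
[[0, 73, 228], [0, 146, 238], [0, 141, 246], [0, 139, 245], [0, 139, 245], [0, 140, 247], [0, 140, 244], [179, 97, 169], [110, 14, 107]]
keeper 36.79030020013175 -33.245604240519015 0.8359675662999088
keeper 41.396949134914465 -30.725821780144884 0.9322902649149679
keeper 43.546400835933774 -26.95551202705334 1.0165184443298259
handle end 172.28092877968464 1.6143472124084102
lever abs 2.1502675370027835
```

View pics/crop1.png

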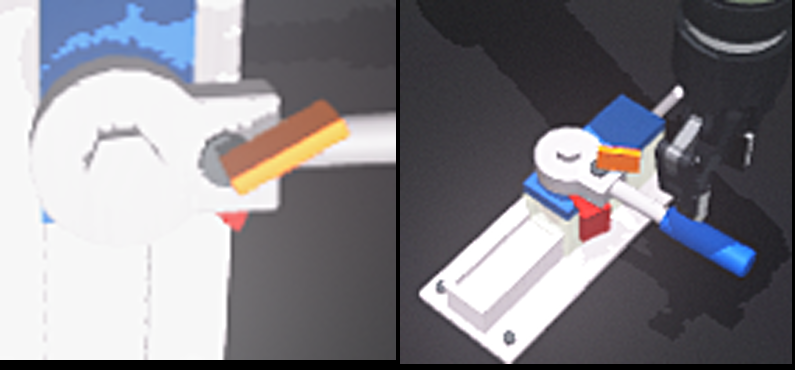

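The visible keeper corner is at ~0.85–0.95 rad, so its centre is at ~1.15 rad and clear of the bore. Now the rod: shank, then knob.

```bash
cat > rod.py <<'E'
from h import *
pi=np.pi; B=np.array([531.5,7.]);th=.222;ey=np.array([-np.sin(th),np.cos(th)]);ex=np.array([np.cos(th),np.sin(th)])
Q=lambda y,z:[*(B+(y+35)*ey),z]
O=[pi,0,th+pi/2]
def st(*a): s=bot.get_state(); print(*a,round(s['t'],2),"open",round(s['opening'],3),"f(hold y)",round(float(np.array(s['contact_force'])[:2]@ey),1),"z",round(s['contact_force'][2],1),"y",round(float((np.array(s['tcp_pos'])[:2]-B)@ey)-35,1))
E
python3 - <<'E'
from rod import *
bot.grip(0.5,40); bot.move_ptp(Q(148,120),O)
print(bot.movel(Q(148,28),threshold=12)); bot.grip(0,40); st("gripped shank")
print(bot.movel(Q(92,28),max_speed=50,threshold=30)); st("pushed")
bot.dwell(0.1); bot.grip(0.5); bot.movel(Q(92,110)); st("up")
bot.movel(Q(80,220)); c=cam("wrist"); im=imaging.capture("wrist"); cv2.imwrite("pics/w5.png",im)
k=blob(im,(20,110,110),(35,255,255));print(k)
for b in k[:2]:
    p=atz(c,b[1],52)[:2]-B; print("knob ex,y",p@ex,p@ey-35)
E
```

```text
False
gripped shank 18.86 open 0.097 f(hold y) 0.2 z 6.3 y 148.0
False
pushed 20.12 open 0.1 f(hold y) 2.7 z 6.1 y 92.7
up 21.35 open 0.5 f(hold y) 0.2 z 0.1 y 92.0
[(511, [277.9, 117.4], [264, 109, 29, 18]), (72, [319.1, 338.6], [311, 334, 16, 10])]
knob ex,y -0.598443865945832 149.16904912575905
knob ex,y 47.29222233099924 -97.11157721697828
```

View pics/w5.png

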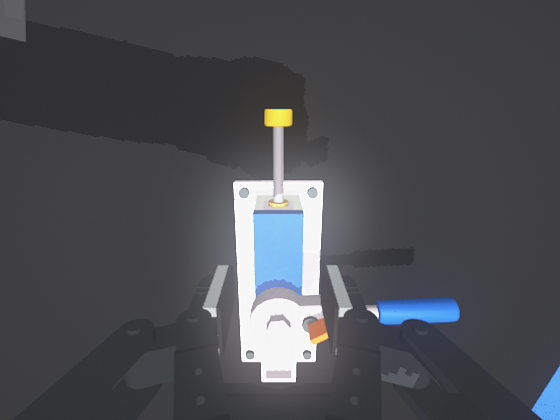

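The knob is at (278,117), i.e. holder y ≈150 mm, matching the earlier position minus a 55.5 mm push, and it sits on the rod axis. I'll grip the knob and push it home.

Run:
```python
from rod import *
bot.grip(0.7); bot.movel(Q(151,110)); print(bot.movel(Q(151,29),threshold=12)); bot.grip(0,60); st("gripped knob"); bot.dwell(0.15)
print(bot.movel(Q(92,29),max_speed=45,threshold=30)); st("nearly")
print(bot.movel(Q(80,29),max_speed=20,threshold=25)); st("home?")
bot.dwell(0.2); st()
bot.grip(0.7); st("rel"); bot.movel(Q(88,110)); bot.movel(Q(110,290))
c=cam("wrist"); im=imaging.capture("wrist"); cv2.imwrite("pics/w6.png",im)
k=blob(im,(20,110,110),(35,255,255));print(k)
p=atz(c,k[0][1],52)[:2]-B; print("knob ex,y",p@ex,p@ey-35)
cv2.imwrite("pics/sc2.png",imaging.capture("scene")); cv2.imwrite("pics/si2.png",imaging.capture("side"))
s=cv2.imread("pics/sc2.png");d=cv2.imread("pics/si2.png")
a=cv2.resize(s[175:300,222:352],None,fx=4,fy=4,interpolation=2)
b=cv2.resize(d[155:315,243:313],None,fx=3.7,fy=3.7,interpolation=2)
o=np.zeros((600,790,3),np.uint8);o[:500,:520]=a;o[:592,525:784]=b;cv2.imwrite("pics/crop2.png",o);print(bot.get_state()['t'])
```

```text
False
gripped knob 24.74 open 0.277 f(hold y) -0.2 z 8.1 y 151.0
False
nearly 26.35 open 0.284 f(hold y) 5.3 z 9.0 y 93.6
True
home? 26.78 open 0.279 f(hold y) 1.7 z 4.7 y 94.0
26.98 open 0.279 f(hold y) 1.3 z 5.1 y 93.9
rel 27.42 open 0.7 f(hold y) 0.5 z -0.3 y 93.5
[(188, [277.6, 191.5], [268, 186, 21, 15]), (116, [317.2, 317.4], [304, 310, 27, 16])]
knob ex,y -0.7962268354286124 94.99122546598619
29.6167
```

View pics/crop2.png

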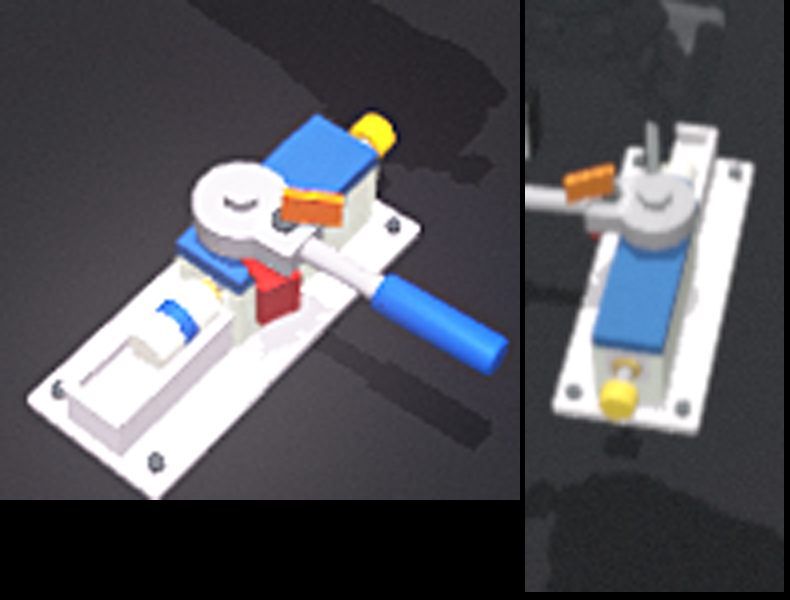

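The cartridge lies in the trough, but the push stopped at y≈94, about 113 mm of travel. I'll triangulate the knob against its start position before deciding.

Run:
```python
from rod import *
C={n:cam(n) for n in("scene","side")}
pt=[]
for a,b,r1,r2 in(("scene0","side0",(330,175,360,195),(245,290,270,315)),("sc2","si2",(306,200,325,216),(255,252,280,275))):
    u=[blob(cv2.imread(f"pics/{f}.png"),(22,120,120),(35,255,255),r)[0] for f,r in((a,r1),(b,r2))]
    x,e=tri([(C["scene"],u[0][1]),(C["side"],u[1][1])]); pt.append(x); print(u,x.round(1),e)
    # side only at z=47
    for n,q in zip(C,u): p=atz(C[n],q[1],47)[:2]-B; print(n,"ex,y",(p@ex).round(1),(p@ey-35).round(1))
print("travel",np.linalg.norm(pt[0]-pt[1]))
# side-view gap: entry face bottom edge etc.
```

```text
[(69, [340.7, 183.9], [335, 179, 11, 12]), (125, [256.8, 304.0], [251, 298, 13, 12])] [478.  243.3  47.1] [array([-0.6, -0.1]), array([-0.7,  0.2])]
scene ex,y 1.2 207.9
side ex,y -1.5 206.5
[(59, [315.5, 207.5], [310, 204, 11, 10]), (76, [267.9, 262.5], [264, 258, 9, 10])] [502.4 134.1  48.6] [array([-0.9, -0.2]), array([-0.9,  0.3])]
scene ex,y 0.9 97.4
side ex,y -2.1 93.2
travel 111.81530435233749
```

Travel is ~112 mm, so the rod is a few mm short of home. I'll push on the knob's outer face with closed fingers.

Run:
```python
from rod import *
bot.movel(Q(140,120)); bot.grip(0,40); bot.movel(Q(140,34)); st("pre")
print(bot.movel(Q(116,34),max_speed=80,threshold=15)); st("near")
for y in(112,110,108,106,104,102,100,98):
    h=bot.movel(Q(y,34),max_speed=20,threshold=25); st(y,h)
    if abs(float(np.array(bot.get_state()['contact_force'])[:2]@ey))>12: break
```

```text
pre 32.23 open -0.002 f(hold y) 0.9 z -0.1 y 140.0
False
near 32.68 open -0.001 f(hold y) 0.5 z -0.6 y 115.3
112 False 33.03 open -0.002 f(hold y) 0.0 z 0.2 y 112.1
110 False 33.28 open -0.001 f(hold y) 4.4 z 0.1 y 111.2
108 False 33.53 open 0.0 f(hold y) 11.1 z 0.2 y 111.2
106 False 33.78 open -0.0 f(hold y) 17.6 z 1.8 y 111.2
```

Run:
```python
from rod import *
for y in(104,102):
    h=bot.movel(Q(y,34),max_speed=20,threshold=25); st(y,h)
bot.movel(Q(125,34)); st("back"); bot.movel(Q(125,110)); bot.movel(Q(60,190))
c=cam("wrist"); im=imaging.capture("wrist"); cv2.imwrite("pics/w7.png",im)
import pickle; pickle.dump((c,im),open("w7.pkl","wb"))
bot.movel(Q(0,230)); c=cam("wrist"); im2=imaging.capture("wrist"); pickle.dump((c,im2),open("w8.pkl","wb"))
a=cv2.resize(im[60:360,200:400],None,fx=1.95,fy=1.95,interpolation=2);b=cv2.resize(im2[60:360,200:400],None,fx=1.95,fy=1.95,interpolation=2)
cv2.imwrite("pics/crop3.png",np.hstack([a,b])); print(a.shape,bot.get_state()['t'])
```

```text
104 False 34.03 open 0.002 f(hold y) 23.9 z 2.2 y 111.2
102 False 34.28 open 0.0 f(hold y) 29.0 z 2.5 y 111.2
back 34.58 open 0.0 f(hold y) -0.2 z -0.5 y 125.1
(585, 390, 3) 36.8083
```

View pics/crop3.png

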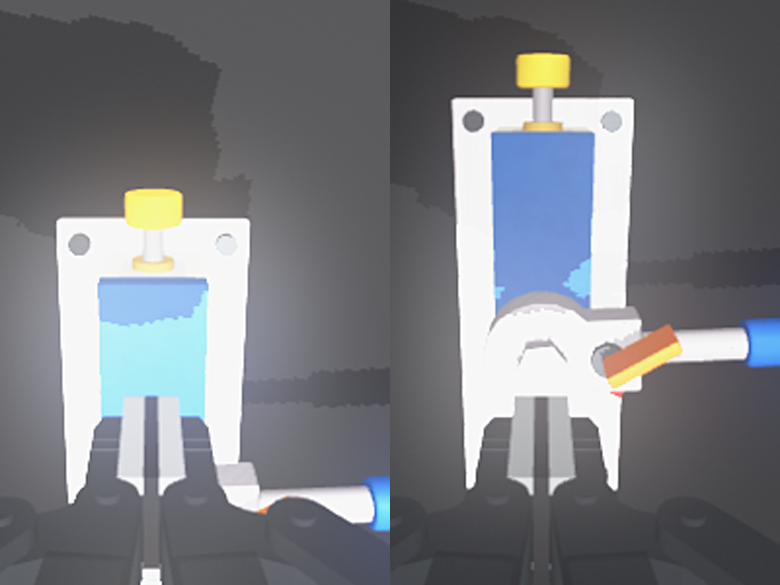

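Run:
```python
from rod import *
import pickle
f=lambda c,x,y,z:(lambda p:(round(float(p@ex),1),round(float(p@ey)-35,1)))(atz(c,(200+x/1.95,60+y/1.95),z)[:2]-B)
c,_=pickle.load(open("w7.pkl","rb"))
print("L: knob near z60/47",f(c,153,228,60),f(c,126,224,47),"outer top z60",f(c,153,190,60),"block edge z75",f(c,153,279,75),"plate end z10",f(c,153,219,10))
c,_=pickle.load(open("w8.pkl","rb"))
print("R: knob near",f(c,543,88,60) if 0 else f(c,153,87,60),f(c,128,85,47),"outer",f(c,153,54,60),"block edge",f(c,153,131,75),"plate end z10",f(c,153,99,10))
```

```text
L: knob near z60/47 (-0.3, 85.1) (-12.6, 84.3) outer top z60 (-0.3, 101.7) block edge z75 (-0.2, 66.3) plate end z10 (-0.1, 79.7)
R: knob near (-0.0, 84.1) (-12.2, 85.2) outer (-0.1, 98.6) block edge (0.0, 64.9) plate end z10 (0.1, 78.5)
```

The knob's near face is 19–20 mm from the block, which matches fully home, with a firm stop at 29 N. One last cartridge check, then hand in.

Run:
```python
from rod import *
s=imaging.capture("scene"); c=cam("scene")
b=blob(s,(100,120,60),(125,255,255),(256,245,275,268)); print(b)
p=atz(c,b[0][1],58)[:2]-B; print("cartridge band ex",p@ex,"y from exit",p@ey-35+65)
print(bot.get_state()['contact_force'])
if -75<p@ey+30<-27: bot.sign_off(); print("signed off")
```

```text
[(43, [266.3, 253.9], [261, 250, 10, 10])]
cartridge band ex 6.612433002660348 y from exit -31.1084982748081
[ 0.02491246 -0.16197817  1.20697928]
the job is handed in; nothing more can be done
signed off
```

I carried out every step and handed the job in at about 37 s; the hand-in gave no verdict.

1. **Lever:** I pinched the orange fin and turned it over about its pivot. It measured about +0.5 rad relative to the handle, on the loosening side.
2. **Bolt:** I swung the handle about 1.54 rad anticlockwise. I judged the bolt to be at about 1.1 rad. That rests on the handle travel less the 0.5 rad maximum idle, and on one visible corner of the keeper at about 0.85–0.95 rad. The keeper itself was seen swung aside, clear of the bore.
3. **Rod:** I gripped the shank and pushed it about 55 mm, let go, then gripped the knob and pushed on. That push stopped early on force, so I finished with shut fingers on the knob's outer face.

**Last checks**
- **Rod:** it stood against a firm stop with no movement at 29 N. The gap between knob and block was 19–20 mm, against 20 mm expected when home.
- **Cartridge:** it lies in the trough with its blue band about 31 mm beyond the exit. It measured 6.6 mm sideways, which is inside the 12 mm limit. I attribute that mostly to seeing only the visible side of the band.
- **Robot:** it was clear of everything, with a tool force of about 1 N.
- **Bystanders:** I never moved near the spare cartridge, bottle or rack. I did not measure them again at the end.

**One disagreement:** the total knob travel measured only about 112 mm rather than 120 mm. The knob also started about 5 mm further in than the nominal position for a rod at 0, and the rest is within camera error. I trusted the firm stop and the gap to the block over the travel figure.

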